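# Steady the wind-up cake stand and wind it

## Task

The wind-up revolving cake stand rocks on the counter because its left foot is screwed too far up. First turn the orange knob on that foot clockwise until all four feet stand firmly on the counter and the stand no longer rocks (too far makes it rock again), and let go of it; then wind the brass key clockwise, a part turn at a time, until it is fully wound. Do not drag or tip the stand or disturb the mug, the flour shaker and the jar with the green lid.

Things in the scene. Friction and masses are not known exactly. Their poses are not given: they have to be found in the camera images.
- stand: White cake stand, loose, about 4 kg: round base 224 mm across, wooden revolving plate (200 mm across, rim 68 mm above the counter), four rubber feet 135 mm from its centre. Origin at the centre, level with the three fixed feet's undersides; x to the back foot, y to the left foot (orange knob), z up; at -y the spring housing with the brass key.
- foot_left: Adjustable rubber foot with a steel screw, at +y of the stand (135 mm from its centre). Origin at the underside of its rubber pad; z up. While it is too short it hangs clear of the counter, by up to 8 mm, and the stand can be rocked onto it.
- foot_right: Fixed rubber foot under the key housing, at -y of the stand; origin at its underside.
- foot_front: Fixed rubber foot at -x of the stand, nearest the robot; origin at its underside.
- foot_back: Fixed rubber foot at +x of the stand; origin at its underside.
- screw (a joint): Turn of the orange knob, rad, growing clockwise seen from above, 0 (foot right up) to 4.4. Each radian lowers foot and knob by 3.2 mm. At 2.75 (bar along the stand's x) the left foot matches the other three; the stand is steady within about 0.25 rad of that. It starts 1.5 to 2.5 rad short. Turns against 0.1 N m, stays where it is left.
- screw_grip (a point): Grip point of the orange knob, on its vertical axis, in its bar (66 mm long, 14 mm thick, 28 mm high; top 13 mm above this point, underside 15 mm below). x along the bar, y across it, z up; turns and sinks with the knob. Grip it across y from above; the plate's rim is 35 mm from the axis and 25 to 33 mm lower than this point.
- key (a joint): Turn of the brass winding key, rad, growing clockwise seen from outside along its shaft: 0 run down, 3.3 fully wound (a stop). It turns against friction (0.16 N m) and the spring (0.03 N m per rad) and stays where it is left.
- key_grip (a point): Grip point in the brass key's flat wing (68 mm long, 10 mm thick, 28 mm high; outer edge 12 mm beyond this point). z outwards along the shaft, which leans 32 degrees from vertical to the stand's -y; x along the wing, y across it; turns with the key. Grip it across y, tool pointing along -z; the housing's sloping face is 36 mm behind this point.
- mug: white coffee mug, 88 x 127 x 95 mm high with its handle; origin at the centre of its underside, z up. Leave it alone.
- shaker: grey flour shaker, 67 mm across, 120 mm high; origin at the centre of its underside, z up. Leave it alone.
- honey: glass jar with a green lid, 62 mm across, 85 mm high; origin at the centre of its underside, z up. Leave it alone.

How it is judged:
On the way, in this order (a step that is already met when the one before it is completed fails the run):
1. the stand is steady: all four feet press on the counter (more than 0.4 N each) with the robot's fingers off it (contact force between each of foot_left, foot_right, foot_front, foot_back and anything else above 0.4 N and contact force between the fingers and stand below 0.1 N and linear speed of stand below 0.01 m/s), for 0.3 s.
2. the key is fully wound, to within 0.3 rad of its stop (value of joint key above 3 rad), for 0.2 s.
At the end, for the whole second after the job is handed in: The stand is at rest and upright (within 0.03 rad) with each of its four feet pressing on the counter with more than 0.4 N, and the key is wound to 3.0 rad or more (contact force between each of foot_left, foot_right, foot_front, foot_back and anything else above 0.4 N and value of joint key above 3 rad and linear speed of stand below 0.01 m/s and angle between stand's own z axis and vertical below 0.03 rad); the robot touches nothing.
It fails at once if the stand is dragged out of its place (centre moved more than 40 mm) (distance of stand from where it was at the start of the episode above 0.04 m).
It fails at once if the stand is tipped more than 0.15 rad (angle between stand's own z axis and vertical above 0.15 rad).
It fails at once if the mug is shifted more than 30 mm or tipped (distance of mug from where it was at the start of the episode above 0.03 m or angle between mug's own z axis and vertical above 0.3 rad).
It fails at once if the flour shaker is shifted more than 30 mm or tipped (distance of shaker from where it was at the start of the episode above 0.03 m or angle between shaker's own z axis and vertical above 0.3 rad).
It fails at once if the jar with the green lid is shifted more than 30 mm or tipped (distance of honey from where it was at the start of the episode above 0.03 m or angle between honey's own z axis and vertical above 0.3 rad).
It also fails if it takes over 70 s, if anything falls off the work surface, if the arm or the gripper's body presses on something with over 40 N, if the wrist force passes 120 N, or if a joint passes its speed limit or range.

## Robot

A 7-joint arm with a two-finger parallel gripper is mounted at the origin on a cart in front of the work surface, level with it; the furniture and walls round the work are solid. World frame = base frame: x ahead of the robot, y to its left, z up, the work surface at z = 0. Lengths are in m, angles in rad, forces in N, time in s.
With the tool pointing down it reaches from about 0.4 to 0.875 m from the base axis. Payload 6.5 kg.
Tool frame: the origin (TCP) lies between the finger pads, 19 mm behind the fingertips; this is the grasp point; z points along the fingers, y is the line along which they close (so a half turn about z gives the same grasp; the last joint's range is limited). The gripper opens to 88 mm and grips with 3 to 60 N. Pads are 18 mm wide; open, the fingers measure 123 mm over their backs; the gripper's body (75 mm by 187 mm) begins 45 mm behind the grasp point.
Start: joints at [-1.294, 0.536, -0.004, 1.538, 0.003, 1.067, -0.071], TCP at [0.218, 0.612, 0.257] pointing down, gripper open.
Joint ranges: [-2.7, 2.7], [-0.37, 2.16], [-1.27, 1.26], [0.24, 2.4], [-1.31, 4.45], [0.19, 1.91], [-2.76, 2.76]. Speed limits (rad/s): [2.39, 2.39, 3.14, 3.14, 3.14, 3.14, 3.14].

## Interface

Orientations are given as a 3x3 rotation matrix whose columns are the frame's x, y, z axes.
In Python, from rig import bot gives the robot as it stands.
- The arm moves only by the tool shift_gripper, called after "Request:" as a command line: name --argument value ..., lists and objects as JSON in quotes. Schema: {"type":"object","properties":{"steps":{"type":"array","items":{"type":"array","prefixItems":[{"type":"array","items":{"type":"number"},"minItems":3,"maxItems":3},{"type":"number"},{"type":"number"}],"minItems":3,"maxItems":3},"minItems":1,"maxItems":8},"force":{"type":"number"},"only":{"type":"string"},"quiet":{"type":"boolean"},"lines":{"type":"string"}},"required":["steps"],"additionalProperties":false}. steps is a list of rows, 1 to 8 of them, each written [[dx, dy, dz], turn, opening]: dx, dy, dz in units of 25 mm, then a turn about the tool's z in rad, then the opening from 0.0 (shut) to 1.0 (fully open); each row is the pose to reach, as a shift and turn from the pose commanded when the call began, along the tool's axes at that moment; what a row does not reach only later rows make up. A row lasts 1/8 s, in which the tool goes at most 0.0625 m and 0.188 rad, less where a joint would pass 70% of its speed; a pose out of reach is approached as far as the arm can. The fingers move at their own pace and stop on an object; force is the grip in N (left out, the last holds). Time passes only in rows, so rows that do not move let the fingers close. The tool returns the time, the measured TCP pose, the force, the opening and the grip force at its end. only (a regular expression) keeps the lines of the reply that match it, lines (a string "A,B") keeps lines A to B, and quiet returns only ok. Input that does not fit is refused with a message, and nothing moves.
- bot.observe(): the state, without advancing time (a new reading comes with each control period).
- bot.capture(name): name is "side" or "top"; returns the picture (480x640x3 uint8, red, green, blue); there is no depth.
- bot.calibration(name): a dict with "vertical_fov" (degrees; the focal length in pixels is half the picture's height over the tangent of half this angle, whatever the lens; pixels are square), "cx", "cy" (the principal point, pixels), "cam_to_world" (4x4, takes a point from camera to world coordinates). Camera axes: x right, y up, looking along -z (the intrinsics and any distortion apply to the point x, -y, -z); pixel columns grow to the right and rows downward; lengths in m; the calibration is good to about 2 mm. A picture is of the moment at which its call begins. calibration takes no time and is no camera call.
- bot.sign_off(): hands the job in; it is judged then, once.
The state is a dict: "time": time; "qpos": joint angles; "joint_vel": joint speeds; "effort": joint torques, N m; "tool_pos": TCP position; "tcp_rot": TCP orientation; "contact_force": force on the tool from outside, world axes, zero at the start; "moment": the same for the moment, N m; "grip_width": opening from 0.0 (shut) to 1.0 (fully open); "gripper_force": force on a finger pad.
Only numpy, scipy, OpenCV 4.12 (cv2) and the standard library are available. Lean on these libraries where they do the work, as an engineer would, in place of code of your own. Each camera call takes 0.05 s, during which the arm holds its last target. There are 200 camera calls.

## Working session

There is one attempt and no reset: what is moved stays moved. The work goes in short steps, Python scripts to look and compute and a tool call to move; the robot and the scene stay as the last step left them, time stands still between calls to the robot, and variables do not carry over. Pictures are saved under pics/ and viewed, at most 10 in all, crops included, and the job is handed in when it is done.

```bash
ls; mkdir -p pics
```

Run:
```python
from rig import bot
import cv2
for n in("side","top"):
    cv2.imwrite(f"pics/{n}0.png",bot.capture(n)[:,:,::-1]); print(bot.calibration(n))
print(bot.observe())
```

```text
pics
rig.py
{'vertical_fov': 47.46739228737023, 'cx': 311.9581044900253, 'cy': 239.27044431448712, 'cam_to_world': array([[-0.98730343,  0.1001807 , -0.12327108,  0.29663916],
       [-0.15851381, -0.67150536,  0.72384662,  1.15078195],
       [-0.01026173,  0.73419642,  0.67885957,  1.21453454],
       [ 0.        ,  0.        ,  0.        ,  1.        ]])}
{'vertical_fov': 46.46679804346411, 'cx': 327.38893049912593, 'cy': 235.83958396732976, 'cam_to_world': array([[-0.01334045,  0.98888186, -0.14810371,  0.26531706],
       [-0.99981891, -0.01520236, -0.0114467 , -0.02269032],
       [-0.01357095,  0.14792418,  0.98890559,  1.69568041],
       [ 0.        ,  0.        ,  0.        ,  1.        ]])}
{'time': 0.1, 'qpos': array([-1.29418944,  0.53706879, -0.00440197,  1.5387174 ,  0.00261932,
        1.06729357, -0.0711811 ]), 'joint_vel': array([ 0.00292517, -0.00230156, -0.000621  , -0.00364953, -0.00087728,
       -0.00030988, -0.00095696]), 'effort': array([ 1.67850045e-03, -5.72080636e+01,  9.93302353e-01, -2.52231359e+01,
       -5.62298018e-02,  1.34767723e-02,  4.91174512e-05]), 'tool_pos': array([0.21835375, 0.61170192, 0.25666322]), 'tcp_rot': array([[-9.41837880e-01,  3.36067372e-01, -3.58596782e-04],
       [ 3.36067532e-01,  9.41836794e-01, -1.43795241e-03],
       [-1.45509242e-04, -1.47483078e-03, -9.99998902e-01]]), 'contact_force': array([-0.37957789,  0.17062958, -0.94407643]), 'moment': array([ 0.04287938,  0.00399225, -0.03149939]), 'gripper_force': 0.0, 'grip_width': 1.001336458805444}
```

View pics/side0.png

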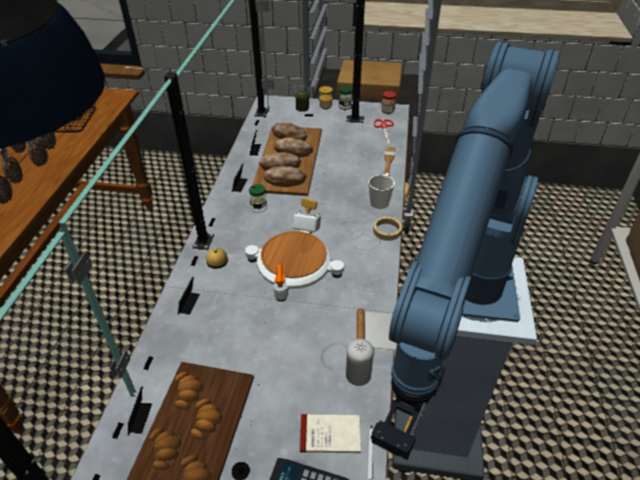

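View pics/top0.png

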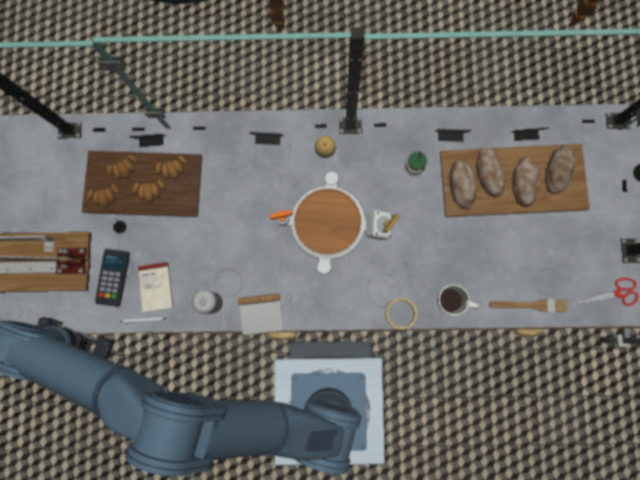

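Run:
```python
import cv2
t=cv2.imread("pics/top0.png")[165:285,262:412]; cv2.imwrite("pics/topc.png",cv2.resize(t,None,fx=5,fy=5,interpolation=cv2.INTER_CUBIC))
t=cv2.imread("pics/side0.png")[190:310,230:360]; cv2.imwrite("pics/sidec.png",cv2.resize(t,None,fx=5,fy=5,interpolation=cv2.INTER_CUBIC))
```

```text
(no output)
```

View pics/topc.png

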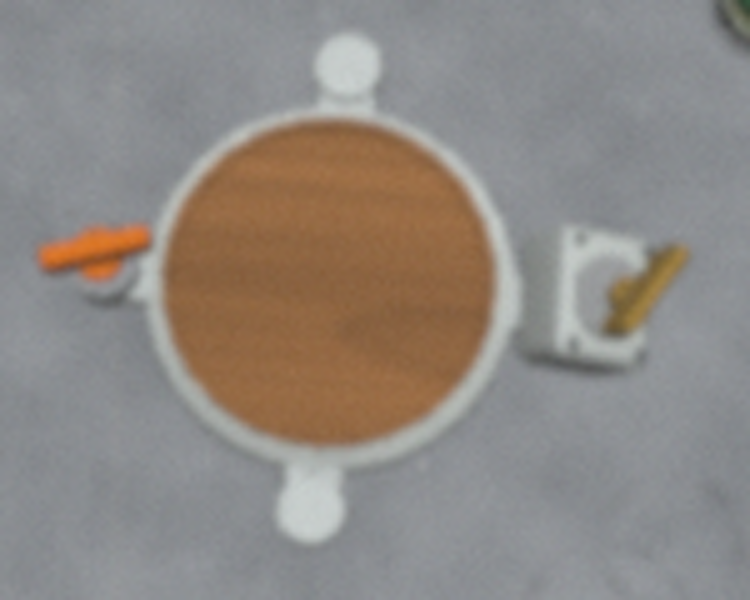

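View pics/sidec.png

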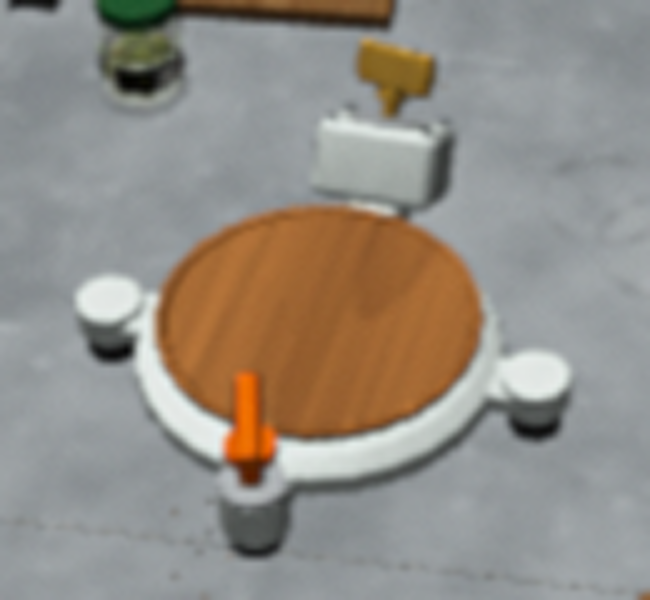

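Create h.py:
```python
from rig import bot
import numpy as np
def cam(n):
    c=bot.calibration(n);M=np.array(c["cam_to_world"]);return M[:3,:3],M[:3,3],240/np.tan(np.radians(c["vertical_fov"]/2)),c["cx"],c["cy"]
C={n:cam(n) for n in("top","side")}
def proj(n,p):
    R,t,f,cx,cy=C[n];q=R.T@(np.asarray(p,float)-t);return np.array([cx+f*q[0]/-q[2],cy-f*q[1]/-q[2]])
def ray(n,uv):
    R,t,f,cx,cy=C[n];d=R@np.array([(uv[0]-cx)/f,-(uv[1]-cy)/f,-1]);return t,d/np.linalg.norm(d)
def atz(n,uv,z):
    t,d=ray(n,uv);return t+d*(z-t[2])/d[2]
def tri(a,b):
    (o1,d1),(o2,d2)=ray("top",a),ray("side",b)
    s=np.linalg.lstsq(np.c_[d1,-d2],o2-o1,rcond=None)[0];p,q=o1+s[0]*d1,o2+s[1]*d2
    return (p+q)/2,np.linalg.norm(p-q)
T=lambda u,v:(262+u/5,165+v/5)
S=lambda u,v:(230+u/5,190+v/5)
```

Run:
```python
from h import *
np.set_printoptions(precision=4,suppress=True)
print("plate",atz("top",T(330,283),.068),atz("side",S(320,318),.068))
print("diam",np.linalg.norm(atz("top",T(163,283),.068)-atz("top",T(497,283),.068)))
for z in(.02,.04,.05):
    b=atz("top",T(348,67),z);f=atz("top",T(311,510),z);b2=atz("side",S(108,300),z);f2=atz("side",S(537,377),z)
    for x,y in((b,f),(b2,f2)): print(z,(x+y)/2,np.linalg.norm(x-y),np.arctan2(*(x-y)[[1,0]]))
print("knob far",tri(T(40,258),S(250,440)),"near",tri(T(150,238),S(247,375)))
for z in (.106,.112):
    a,b=atz("top",T(42,258),z),atz("top",T(150,238),z);print(z,(a+b)/2,np.linalg.norm(a-b),np.arctan2(*(b-a)[[1,0]]))
print("key ",tri(T(685,252),S(362,55)),tri(T(618,325),S(432,65)), tri(T(649,289),S(396,66)))
```

```text
plate [ 0.5516 -0.0062  0.068 ] [ 0.5482 -0.001   0.068 ]
diam 0.19743188327312325
0.02 [ 0.5583 -0.0055  0.02  ] 0.2743576423599835 -0.09562572079286753
0.02 [ 0.5561 -0.0317  0.02  ] 0.2779623622779644 -0.09872136997998318
0.04 [ 0.5548 -0.0057  0.04  ] 0.27108306039796626 -0.09562572079286755
0.04 [ 0.5517 -0.0119  0.04  ] 0.27330845979012663 -0.09872136997998286
0.05 [ 0.553  -0.0058  0.05  ] 0.26944576941695775 -0.09562572079286753
0.05 [ 0.5496 -0.002   0.05  ] 0.27098150854620784 -0.0987213699799831
knob far (array([0.5568, 0.1584, 0.128 ]), np.float64(0.0026383768444052627)) near (array([0.571 , 0.0967, 0.114 ]), np.float64(0.0008702048534544843))
0.106 [0.5676 0.1286 0.106 ] 0.06353842411091573 -1.400281060049521
0.112 [0.5665 0.128  0.112 ] 0.06329860826989275 -1.4002810600495215
key  (array([ 0.5596, -0.2123,  0.1017]), np.float64(0.0021233389034758508)) (array([ 0.5095, -0.1693,  0.1343]), np.float64(0.007602988032706909)) (array([ 0.5347, -0.1896,  0.114 ]), np.float64(0.00491556247314297))
```

The manual's scale: shifts go in units of 25 mm. Converting my numbers, 0.05 m is 2, -0.491 m is -19.64.

Request:
shift_gripper --steps '[[[-19.64,-13.56,2],1.058,1],[[-19.64,-13.56,2],1.058,1],[[-19.64,-13.56,2],1.058,1],[[-19.64,-13.56,2],1.058,1],[[-19.64,-13.56,2],1.058,1],[[-19.64,-13.56,2],1.058,1],[[-19.64,-13.56,2],1.058,1],[[-19.64,-13.56,2],1.058,1]]' --force 20

```text
time: 1.1
tool_pos: [0.5102, 0.2061, 0.2154]
tcp_rot: [[-0.17, 0.986, -0.0], [0.986, 0.17, 0.0], [0.0, -0.0, -1.0]]
contact_force: [0.9, 0.2, -0.8]
grip_width: 1.0
gripper_force: 0.0
```

Run:
```python
from h import *
o=bot.observe();print(o['tool_pos'],o['tcp_rot'],o['qpos'])
```

```text
[0.5102216  0.20614778 0.21540805] [[-1.69649370e-01  9.85504479e-01 -1.17546527e-04]
 [ 9.85504485e-01  1.69649373e-01  1.14573227e-05]
 [ 3.12329375e-05 -1.13898902e-04 -9.99999993e-01]] [-0.72533258  0.43206151  0.33467042  1.85976511 -0.17961653  0.87915012
 -0.13366574]
```

In the tool's units: 0.042 m is 1.68, -0.086 m is -3.44.

Request:
shift_gripper --steps '[[[-3.44,1.68,0.8],0,1],[[-3.44,1.68,0.8],0,1],[[-3.44,1.68,0.8],0,1],[[-3.44,1.68,0.8],0,0.6]]'

```text
time: 1.6
tool_pos: [0.5648, 0.1312, 0.1954]
tcp_rot: [[-0.17, 0.985, -0.001], [0.985, 0.17, 0.001], [0.001, -0.001, -1.0]]
contact_force: [-0.2, -0.1, 0.5]
grip_width: 0.91
gripper_force: 0.0
```

Run:
```python
from h import *
import cv2
o=bot.observe();print(o['tool_pos'],o['tcp_rot'],o['qpos'])
i=bot.capture("side")[:,:,::-1][170:320,200:360]; j=bot.capture("top")[:,:,::-1][165:285,240:400]
cv2.imwrite("pics/a.png",cv2.resize(i,None,fx=4,fy=4,interpolation=2))
```

```text
[0.56479402 0.13120834 0.19542659] [[-1.70199075e-01  9.85409242e-01 -9.49176005e-04]
 [ 9.85409417e-01  1.70199676e-01  5.92724238e-04]
 [ 7.45625391e-04 -8.34445857e-04 -9.99999374e-01]] [-0.55819433  0.50879059  0.3386812   1.79813869 -0.21419321  0.87134035
  0.05055162]
```

View pics/a.png

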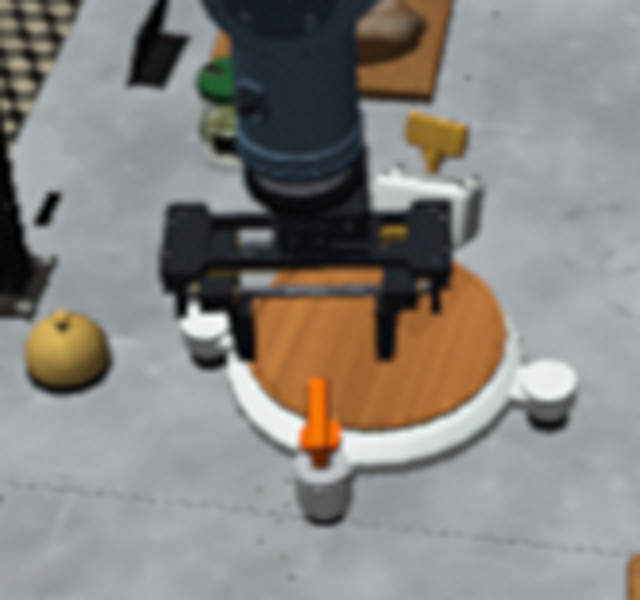

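In the tool's units: 0.095 m is 3.8, 0.045 m is 1.8.

Request:
shift_gripper --steps '[[[0,0,1.8],0,0.6],[[0,0,3.8],0,0.6],[[0,0,3.8],0,0.6],[[0,0,3.8],0,0.4],[[0,0,3.8],0,0.1],[[0,0,3.8],0,0],[[0,0,3.8],0,0]]' --force 15

```text
time: 2.58
tool_pos: [0.5669, 0.1307, 0.1023]
tcp_rot: [[-0.169, 0.986, 0.003], [0.986, 0.169, 0.001], [0.001, 0.003, -1.0]]
contact_force: [1.0, 1.3, 7.2]
grip_width: 0.355
gripper_force: 15.0
```

Run:
```python
from h import *
import cv2
o=bot.observe();print(o['tool_pos'],o['tcp_rot'],o['qpos'])
i=bot.capture("side")[:,:,::-1][170:320,200:360]
cv2.imwrite("pics/b.png",cv2.resize(i,None,fx=4,fy=4,interpolation=2))
```

```text
[0.56687641 0.13071917 0.10225813] [[-1.69360905e-01  9.85548594e-01  3.29448291e-03]
 [ 9.85553800e-01  1.69357301e-01  1.34577346e-03]
 [ 7.68380405e-04  3.47481156e-03 -9.99993668e-01]] [-0.51751554  0.64596923  0.28926074  1.8410041  -0.27377612  0.68985915
  0.09868049]
```

View pics/b.png

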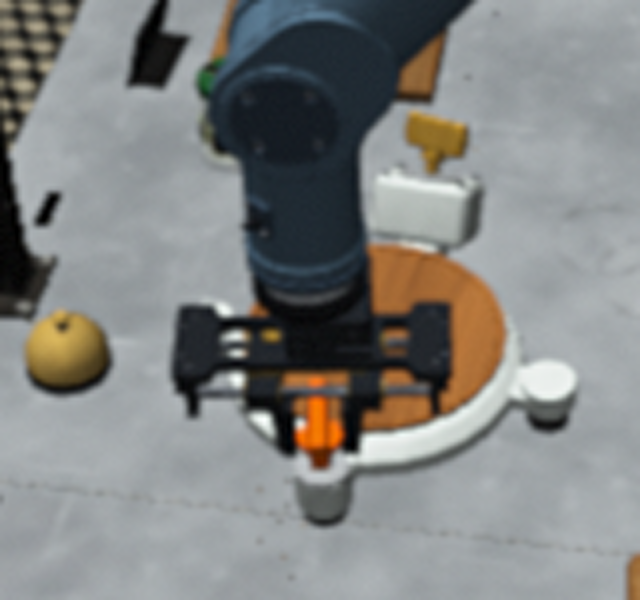

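Request:
shift_gripper --steps '[[[0,0,0],0,0],[[0,0,0],0,0],[[0,0,0],0,0]]'

```text
time: 3.0
tool_pos: [0.5669, 0.1307, 0.1022]
tcp_rot: [[-0.169, 0.986, 0.003], [0.986, 0.169, 0.001], [0.001, 0.003, -1.0]]
contact_force: [0.5, 0.5, 7.3]
grip_width: 0.356
gripper_force: 15.0
```

Request:
shift_gripper --steps '[[[0,0,0],0,0]]'

```text
time: 3.12
tool_pos: [0.5669, 0.1308, 0.1022]
tcp_rot: [[-0.169, 0.986, 0.003], [0.986, 0.169, 0.001], [0.001, 0.003, -1.0]]
contact_force: [0.5, 0.3, 6.8]
grip_width: 0.354
gripper_force: 15.0
```

Request:
shift_gripper --steps '[[[0,0,0],0,0.5],[[0,0,0],0,0.5],[[0,0,-0.48],0,0.5],[[0,0,-0.48],0,0.5],[[0,0,-0.48],0,0],[[0,0,-0.48],0,0],[[0,0,-0.48],0,0],[[0,0,-0.48],0,0]]' --force 20

```text
time: 4.12
tool_pos: [0.5666, 0.1306, 0.1135]
tcp_rot: [[-0.17, 0.986, 0.002], [0.986, 0.17, 0.001], [0.0, 0.002, -1.0]]
contact_force: [1.3, 0.2, 6.5]
grip_width: 0.161
gripper_force: 20.7
```

Request:
shift_gripper --steps '[[[0,0,0],0,0],[[0,0,0],0,0],[[0,0,0],0,0]]'

```text
time: 4.5
tool_pos: [0.5666, 0.1306, 0.1135]
tcp_rot: [[-0.17, 0.986, 0.002], [0.986, 0.17, 0.001], [0.0, 0.003, -1.0]]
contact_force: [1.2, 0.8, 5.1]
grip_width: 0.157
gripper_force: 20.7
```

In the tool's units: -0.0015 m is -0.06, 0.0045 m is 0.18.

Request:
shift_gripper --steps '[[[-0.02,0,0.024],0.18,0],[[-0.04,0,0.048],0.36,0],[[-0.06,0,0.068],0.54,0],[[-0.06,0,0.092],0.72,0],[[-0.06,0,0.116],0.9,0],[[-0.06,0,0.14],1.08,0],[[-0.06,0,0.16],1.26,0],[[-0.06,0,0.18],1.4,0]]' --force 25

```text
time: 5.5
tool_pos: [0.568, 0.1295, 0.1093]
tcp_rot: [[0.944, 0.33, 0.005], [0.33, -0.944, 0.001], [0.005, 0.001, -1.0]]
contact_force: [3.2, 1.9, 4.3]
grip_width: 0.156
gripper_force: 25.6
```

```bash
python3 - <<'E'
from h import *
print(bot.observe()['qpos'])
E
```

```text
[-0.76857314  0.71890465  0.65286631  1.85271096 -0.6088457   0.77417589
 -1.02033834]
```

Request:
shift_gripper --steps '[[[0,0,0.02],0.18,0],[[0,0,0.04],0.33,0],[[0,0,0.056],0.433,0],[[0,0,0.056],0.433,0],[[0,0,0.056],0.433,0]]'

```text
time: 6.12
tool_pos: [0.5683, 0.1287, 0.1086]
tcp_rot: [[0.996, -0.092, 0.005], [-0.092, -0.996, 0.001], [0.005, -0.001, -1.0]]
contact_force: [2.0, 0.8, 11.0]
grip_width: 0.159
gripper_force: 26.0
```

```bash
python3 - <<'E'
from h import *
import cv2
o=bot.observe();print(o['qpos'],o['moment'])
i=bot.capture("side")[:,:,::-1][170:320,200:360]
cv2.imwrite("pics/c.png",cv2.resize(i,None,fx=4,fy=4,interpolation=2))
E
```

```text
[-0.83379943  0.76061141  0.75737609  1.85647638 -0.71060344  0.81161912
 -1.36465216] [ 0.02313192 -0.31774818 -0.01886837]
```

View pics/c.png

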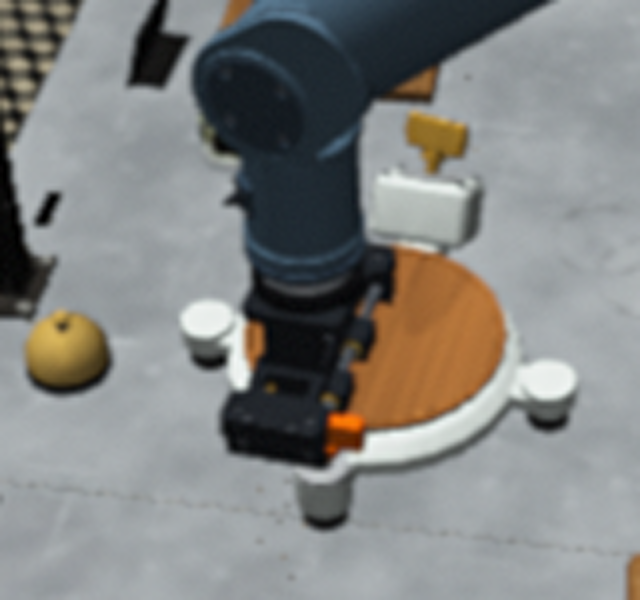

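In the tool's units: -0.11 m is -4.4, -0.06 m is -2.4.

Request:
shift_gripper --steps '[[[0,0,0],0,0.5],[[0,0,0],0,0.5],[[0,0,0],0,0.5],[[0,0,0],0,0.5],[[0,0,-2.4],0,0.5],[[0,0,-4.4],0,0.5],[[0,0,-4.4],0,0.5]]'

```text
time: 7.05
tool_pos: [0.5676, 0.1289, 0.2199]
tcp_rot: [[0.996, -0.092, 0.005], [-0.092, -0.996, 0.002], [0.005, -0.002, -1.0]]
contact_force: [-0.2, 0.7, -0.5]
grip_width: 0.502
gripper_force: 0.0
```

```bash
python3 - <<'E'
from h import *
import cv2
o=bot.observe();print(o['qpos'],o['contact_force'])
for n,(y0,y1,x0,x1) in dict(top=(165,285,262,412),side=(190,310,230,360)).items():
    i=bot.capture(n)[:,:,::-1]; cv2.imwrite(f"pics/{n}1.png",i)
    t=cv2.resize(i[y0:y1,x0:x1],None,fx=5,fy=5,interpolation=2); cv2.imwrite(f"pics/{n}1c.png",t)
E
```

```text
[-0.92892201  0.6176714   0.89630803  1.79947352 -0.5695478   0.99886244
 -1.46587772] [-0.23012558  0.68896391 -0.53290502]
```

View pics/side1c.png

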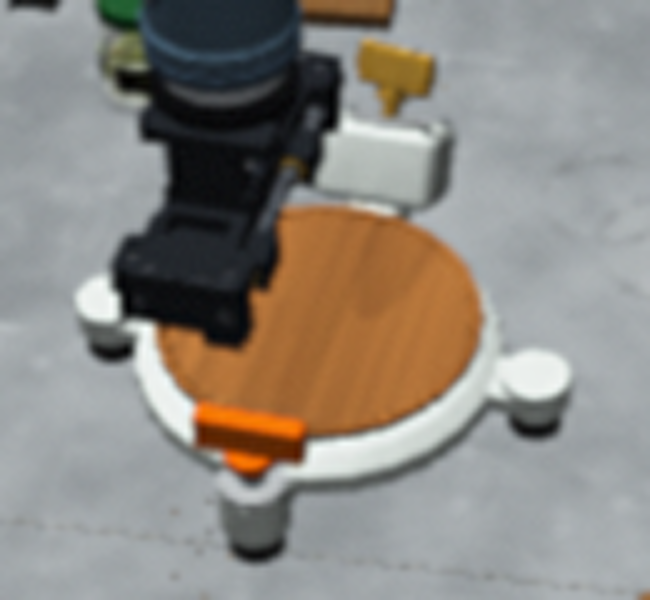

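Create k.py:
```python
from h import *
import cv2,sys
from scipy.optimize import differential_evolution as DE
yaw=-.097;ex=np.array([np.cos(yaw),np.sin(yaw),0]);ey=np.array([-ex[1],ex[0],0]);ez=np.array([0,0,1.])
A=-ey*np.sin(.5585)+ez*np.cos(.5585);E2=ey*np.cos(.5585)+ez*np.sin(.5585)
c0=np.array([.552,-.005,0])
def grip(p):return c0+p[0]*ex+p[1]*ey+p[2]*ez
def wing(p,th):
    x=np.cos(th)*ex+np.sin(th)*E2;y=np.cross(A,x)
    return [grip(p)+a*x+b*y+c*A for a in(-.034,.034) for b in(-.005,.005) for c in(-.016,.012)]
W={"top":(370,200,40,40),"side":(290,188,40,40)};K=6
def mask(n,img):
    u,v,w,h=W[n];c=cv2.resize(img[v:v+h,u:u+w],None,fx=K,fy=K,interpolation=2)
    H=cv2.cvtColor(c,cv2.COLOR_BGR2HSV);return ((H[...,0]>12)&(H[...,0]<32)&(H[...,1]>110)).astype(np.uint8),c
def draw(n,p,th):
    u,v,w,h=W[n];P=np.array([(proj(n,q)-[u,v]+.5)*K-.5 for q in wing(p,th)])
    m=np.zeros((h*K,w*K),np.uint8);cv2.fillConvexPoly(m,cv2.convexHull(np.round(P).astype(np.int32)),1);return m
def fit(M,bounds):
    f=lambda p:-sum((draw(n,p[:3],p[3])&M[n]).sum()/(draw(n,p[:3],p[3])|M[n]).sum() for n in M)
    return DE(f,bounds,seed=1,maxiter=60,popsize=12)
if __name__=="__main__":
    s=sys.argv[1];M={}
    o=[]
    for n in W: M[n],c=mask(n,cv2.imread(f"pics/{n}{s}.png"));o.append((n,c))
    r=fit(M,[(-.01,.01),(-.2,-.165),(.09,.13),(-1.57,1.57)]);print(r.x,r.fun,"grip world",grip(r.x))
    V=[]
    for n,c in o:
        for m,col in((M[n],(0,255,0)),(draw(n,r.x[:3],r.x[3]),(0,0,255))):
            cv2.drawContours(c,cv2.findContours(m,0,2)[0],-1,col,1)
        V.append(cv2.resize(c,(400,400)))
    cv2.imwrite(f"pics/k{s}.png",np.hstack(V))
```

```bash
python3 k.py 0
```

```text
[-1.35337697e-04 -1.79254155e-01  1.18279419e-01 -7.61327765e-01] -1.0061626642380108 grip world [ 0.5345049  -0.18339841  0.11827942]
```

View pics/k0.png

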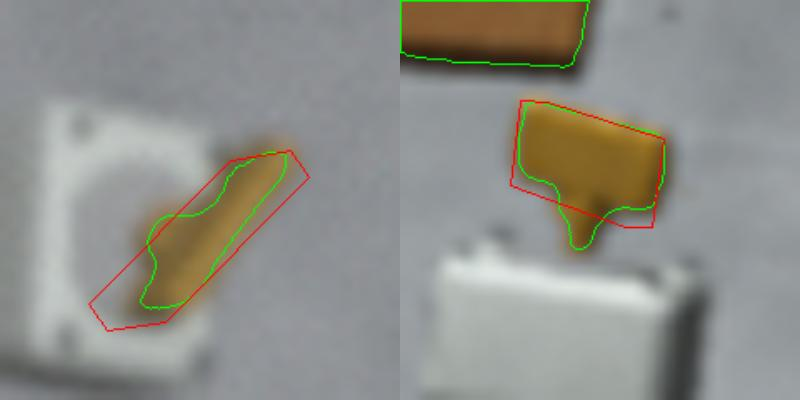

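```bash
sed -i 's/>110)).astype(np.uint8),c/>SAT)).astype(np.uint8)*(np.arange(h*K)[:,None]>(48 if n=="side" else 0)).astype(np.uint8),c/; s/;K=6/;K=6;SAT=60/' k.py; sed -i 's/"side":(290,188/"side":(290,190/' k.py; python3 k.py 0
```

```text
[ 3.83964151e-06 -1.79487059e-01  1.20067634e-01 -7.19051473e-01] -1.499714380100405 grip world [ 0.53462087 -0.1836437   0.12006763]
```

View pics/k0.png

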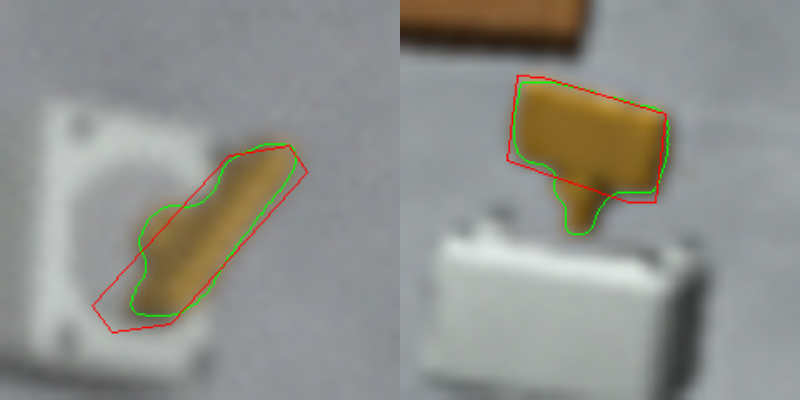

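In the tool's units: 0.315 m is 12.6, 0.2 m is 8.

Request:
shift_gripper --steps '[[[-0.16,2,0],-0.18,0.5],[[-0.16,4,0],-0.36,0.5],[[-0.16,6,0],-0.54,0.5],[[-0.16,8,0],-0.72,0.5],[[-0.16,10,0],-0.9,0.5],[[-0.16,11.6,0],-1.08,0.5],[[-0.16,12.6,0],-1.26,0.5],[[-0.16,12.6,0],-1.44,0.5]]'

```text
time: 8.15
tool_pos: [0.5309, -0.1868, 0.215]
tcp_rot: [[0.219, 0.976, -0.003], [0.976, -0.219, -0.0], [-0.001, -0.003, -1.0]]
contact_force: [0.2, -0.7, 0.8]
grip_width: 0.496
gripper_force: 0.0
```

Request:
shift_gripper --steps '[[[0,0,0],-0.18,0.5],[[0,0,0],-0.36,0.5],[[0,0,0],-0.54,0.5],[[0,0,0],-0.72,0.5],[[0,0,0],-0.91,0.5],[[0,0,0],-0.91,0.5]]'

```text
time: 8.9
tool_pos: [0.5318, -0.1841, 0.2151]
tcp_rot: [[-0.633, 0.774, -0.003], [0.774, 0.633, 0.002], [0.003, -0.001, -1.0]]
contact_force: [-0.1, 0.5, 0.4]
grip_width: 0.5
gripper_force: 0.0
```

Run:
```python
from h import *
o=bot.observe();print(o['qpos'],np.arctan2(*o['tcp_rot'][[1,0],0]),o['tool_pos'])
```

```text
[ 0.01019142  0.45291346  0.31858795  1.82505669 -0.17756231  0.89448032
  1.09651883] 2.2565327589975026 [ 0.53176759 -0.18408991  0.21514035]
```

Request:
shift_gripper --steps '[[[-0.08,0.08,2],0,0.5],[[-0.08,0.08,3.2],0,0.5],[[-0.08,0.08,3.8],0,0.5],[[-0.08,0.08,3.8],0,0.5],[[-0.08,0.08,3.8],0,0.5]]' --force 12

```text
time: 9.52
tool_pos: [0.5363, -0.1852, 0.1227]
tcp_rot: [[-0.634, 0.774, 0.002], [0.774, 0.634, -0.0], [-0.001, 0.001, -1.0]]
contact_force: [0.9, -0.4, 0.4]
grip_width: 0.501
gripper_force: 0.0
```

Request:
shift_gripper --steps '[[[0,0,0],0,0],[[0,0,0],0,0],[[0,0,0],0,0],[[0,0,0],0,0],[[0,0,0],0,0],[[0,0,0],0,0]]'

```text
time: 10.28
tool_pos: [0.5364, -0.1849, 0.1223]
tcp_rot: [[-0.634, 0.773, 0.002], [0.773, 0.634, -0.0], [-0.001, 0.001, -1.0]]
contact_force: [1.0, 1.5, 5.8]
grip_width: 0.299
gripper_force: 10.8
```

Request:
shift_gripper --steps '[[[0,0,0],0.12,0],[[0,0,0],0.24,0],[[0,0,0],0.36,0],[[0,0,0],0.48,0],[[0,0,0],0.6,0],[[0,0,0],0.6,0]]' --force 20

```text
time: 11.02
tool_pos: [0.5365, -0.1861, 0.1223]
tcp_rot: [[-0.087, 0.996, 0.002], [0.996, 0.087, -0.002], [-0.002, 0.002, -1.0]]
contact_force: [2.0, -2.0, 3.7]
grip_width: 0.132
gripper_force: 23.7
```

Run:
```python
from h import *
import cv2
o=bot.observe();print(o['qpos'],o['moment'])
for n in C: cv2.imwrite(f"pics/{n}2.png",bot.capture(n)[:,:,::-1])
```

```text
[-0.06809845  0.61720009  0.43288276  1.87672839 -0.37266738  0.72478452
  0.66384063] [-0.57401963 -0.75725046 -0.08458895]
```

Request:
shift_gripper --steps '[[[0,0,0],0.12,0],[[0,0,0],0.24,0],[[0,0,0],0.36,0],[[0,0,0],0.48,0],[[0,0,0],0.6,0],[[0,0,0],0.72,0],[[0,0,0],0.72,0]]' --force 25

```text
time: 12.0
tool_pos: [0.536, -0.1865, 0.1224]
tcp_rot: [[0.59, 0.808, 0.001], [0.808, -0.59, -0.003], [-0.002, 0.002, -1.0]]
contact_force: [4.4, -5.8, 6.1]
grip_width: 0.175
gripper_force: 35.8
```

Run:
```python
from h import *
import cv2
o=bot.observe();print(o['qpos'],o['moment'])
```

```text
[-0.1974371   0.66383376  0.61867582  1.88390022 -0.53895981  0.7643765
  0.08969017] [-0.71368754  0.10612896  0.70850796]
```

Request:
shift_gripper --steps '[[[0,0,0],0.12,0],[[0,0,0],0.24,0],[[0,0,0],0.36,0],[[0,0,0],0.48,0],[[0,0,0],0.6,0],[[0,0,0],0.72,0],[[0,0,0],0.72,0]]'

```text
time: 12.88
tool_pos: [0.5348, -0.1882, 0.1239]
tcp_rot: [[0.977, 0.215, 0.0], [0.215, -0.977, -0.003], [-0.001, 0.003, -1.0]]
contact_force: [-5.0, -6.7, 24.1]
grip_width: 0.236
gripper_force: 32.5
```

Run:
```python
from h import *
o=bot.observe();print(o['qpos'],o['moment'])
```

```text
[-0.31285642  0.72962954  0.80155461  1.89072553 -0.70347411  0.82820971
 -0.49037117] [-0.37147154  1.40162018  0.48262193]
```

Request:
shift_gripper --steps '[[[0,0.04,-0.08],0.1,0],[[0,0.04,-0.08],0.2,0],[[0,0.04,-0.08],0.3,0],[[0,0.04,-0.08],0.4,0],[[0,0.04,-0.08],0.4,0]]'

```text
time: 13.5
tool_pos: [0.5344, -0.188, 0.1249]
tcp_rot: [[0.983, -0.182, -0.002], [-0.182, -0.983, -0.001], [-0.001, 0.002, -1.0]]
contact_force: [-4.4, -3.6, 17.4]
grip_width: 0.231
gripper_force: 29.0
```

Run:
```python
from h import *
import cv2
o=bot.observe();print(o['qpos'],o['moment'],np.arctan2(*o['tcp_rot'][[1,0],0]))
for n in C: cv2.imwrite(f"pics/{n}3.png",bot.capture(n)[:,:,::-1])
from k import *
W["top"]=(365,195,50,50);W["side"]=(285,190,50,45)
for n in C:
  m,c=mask(n,cv2.imread(f"pics/{n}3.png"));v=np.argwhere(m);print(n,len(v)/36,v.mean(0)/6 if len(v) else 0)
```

```text
[-0.36873233  0.77506062  0.89681595  1.89257114 -0.78923374  0.87583101
 -0.81875415] [-0.19424185  1.19792496  0.37092163] -0.18263248258923442
top 11.38888888888889 [37.92195122 26.04105691]
side 194.41666666666666 [27.34697814 20.86086108]
```

Request:
shift_gripper --steps '[[[0,0,0],0.1,0],[[0,0,0],0.2,0],[[0,0,0],0.3,0],[[0,0,0],0.4,0],[[0,0,0],0.4,0]]'

```text
time: 14.22
tool_pos: [0.5352, -0.1884, 0.1251]
tcp_rot: [[0.836, -0.549, -0.0], [-0.549, -0.836, -0.003], [0.001, 0.003, -1.0]]
contact_force: [-1.5, -5.2, 16.3]
grip_width: 0.249
gripper_force: 40.9
```

Run:
```python
from h import *
o=bot.observe();print(o['qpos'],o['moment'])
```

```text
[-0.41705269  0.82719613  0.98558534  1.89379475 -0.87224525  0.92437834
 -1.15090523] [-0.29178819  0.55825478  1.17395443]
```

Request:
shift_gripper --steps '[[[0,0,0],0.1,0],[[0,0,0],0.2,0],[[0,0,0],0.3,0],[[0,0,0],0.3,0]]'

```text
time: 14.72
tool_pos: [0.5372, -0.1892, 0.1258]
tcp_rot: [[0.639, -0.769, 0.003], [-0.769, -0.639, -0.006], [0.007, 0.001, -1.0]]
contact_force: [2.4, -8.8, 12.4]
grip_width: 0.309
gripper_force: 60.5
```

Run:
```python
from h import *
o=bot.observe();print(o['qpos'],o['moment'])
```

```text
[-0.4480683   0.86870718  1.04821513  1.89277931 -0.93113182  0.96254252
 -1.4039619 ] [-0.77101695 -0.7230207   2.0885017 ]
```

The manual's scale: shifts go in units of 25 mm. Converting my numbers, -0.05 m is -2, -0.1 m is -4.

Request:
shift_gripper --steps '[[[0,0,0],-0.1,0],[[0,0,0],-0.2,0.3],[[0,0,0],-0.2,0.6],[[0,0,0],-0.2,0.6],[[0,0,0],-0.2,0.6],[[0,0,0],-0.2,0.6],[[0,0,-2],-0.2,0.6],[[0,0,-4],-0.2,0.6]]' --force 20

```text
time: 15.72
tool_pos: [0.5352, -0.1856, 0.2245]
tcp_rot: [[0.776, -0.63, -0.002], [-0.63, -0.776, 0.0], [-0.002, 0.001, -1.0]]
contact_force: [1.2, -0.4, 0.1]
grip_width: 0.598
gripper_force: 0.0
```

Request:
shift_gripper --steps '[[[-4,2,-2],0,0.6],[[-7.2,4,-2],0,0.6],[[-7.2,4,-2],0,0.6],[[-7.2,4,-2],0,0.6],[[-7.2,4,-2],0,0.6]]'

```text
time: 16.35
tool_pos: [0.3314, -0.1493, 0.2734]
tcp_rot: [[0.777, -0.63, 0.001], [-0.63, -0.777, 0.005], [-0.002, -0.004, -1.0]]
contact_force: [0.2, -0.2, -0.4]
grip_width: 0.599
gripper_force: 0.0
```

Run:
```python
from h import *
import cv2
for n in C: cv2.imwrite(f"pics/{n}4.png",bot.capture(n)[:,:,::-1])
from k import *
import k
W["top"]=(365,195,50,50);W["side"]=(285,190,50,45)
M={}
for n in C:
  M[n],c=mask(n,cv2.imread(f"pics/{n}4.png"));print(n,M[n].sum()/36)
  u,v,w,h=W[n]
  for r in cv2.resize(M[n],(w,h),interpolation=cv2.INTER_AREA)[4:34,8:42]: print(''.join('.#'[x] for x in r))
r=fit(M,[(-.003,.003),(-.183,-.176),(.112,.122),(-1.57,1.57)]);print(r.x,r.fun)
for n in C:
  a=mask(n,cv2.imread(f"pics/{n}0.png"))[0];b=mask(n,cv2.imread(f"pics/{n}4.png"))[0];print(n,a.sum()/36,b.sum()/36)
```

```text
top 169.33333333333334
..................................
..................................
..................................
..................................
..................................
..................................
..................................
..................................
..................................
..................................
..................................
..................................
..................................
...................####...........
..................######..........
.................#######..........
.................#######..........
.................######...........
................#######...........
................#
[... 912 characters left out ...]
....
.............#####................
.............####.................
..............###.................
..............##..................
..................................
..................................
..................................
..................................
..................................
..................................
..................................
..................................
..................................
..................................
..................................
[-1.26036810e-04 -1.80684936e-01  1.19600444e-01 -2.22499745e-01] -1.3118514009307156
top 134.91666666666666 169.33333333333334
side 239.38888888888889 277.94444444444446
```

Request:
shift_gripper --steps '[[[2,-1.2,0],-0.1,0.42],[[4,-2.4,0],-0.2,0.42],[[6,-3.6,0],-0.32,0.42],[[7.28,-4,0.8],-0.32,0.42],[[7.28,-4,3.2],-0.32,0.42],[[7.28,-4,3.2],-0.32,0.42]]'

```text
time: 17.2
tool_pos: [0.5355, -0.1869, 0.1885]
tcp_rot: [[0.935, -0.354, -0.01], [-0.354, -0.935, 0.0], [-0.009, 0.003, -1.0]]
contact_force: [0.2, 0.2, 0.4]
grip_width: 0.419
gripper_force: 0.0
```

Run:
```python
from h import *
o=bot.observe();print(o['tool_pos'],o['moment'],np.arctan2(*o['tcp_rot'][[1,0],0]))
```

```text
[ 0.53547259 -0.18685039  0.18852632] [0.02299437 0.1572338  0.01839911] -0.3617228364746025
```

In the tool's units: 0.064 m is 2.56, 0.04 m is 1.6.

Request:
shift_gripper --steps '[[[0,0.04,1.6],0,0.42],[[0,0.04,2.56],0,0.42],[[0,0.04,2.56],0,0.42],[[0,0.04,2.56],0,0],[[0,0.04,2.56],0,0],[[0,0.04,2.56],0,0],[[0,0.04,2.56],0,0],[[0,0.04,2.56],0,0]]' --force 20

```text
time: 18.2
tool_pos: [0.5371, -0.1906, 0.1315]
tcp_rot: [[0.935, -0.355, 0.002], [-0.355, -0.935, -0.003], [0.003, 0.003, -1.0]]
contact_force: [-2.3, -4.7, 2.3]
grip_width: 0.187
gripper_force: 18.1
```

```bash
python3 - <<'E'
from h import *
o=bot.observe();print(o['moment'])
E
```

```text
[-0.83998677  0.53927234  0.14078575]
```

Request:
shift_gripper --steps '[[[0,0,0],0.06,0],[[0,0,0],0.12,0],[[0,0,0],0.12,0]]'

```text
time: 18.58
tool_pos: [0.5373, -0.1908, 0.1316]
tcp_rot: [[0.886, -0.464, 0.002], [-0.464, -0.886, -0.004], [0.004, 0.003, -1.0]]
contact_force: [-1.8, -6.1, 4.0]
grip_width: 0.197
gripper_force: 22.4
```

```bash
python3 - <<'E'
from h import *
o=bot.observe();print(o['moment'])
E
```

```text
[-0.88266958  0.52688761  0.53453189]
```

Request:
shift_gripper --steps '[[[0,0,0],0.06,0],[[0,0,0],0.12,0],[[0,0,0],0.12,0]]'

```text
time: 18.95
tool_pos: [0.5379, -0.1911, 0.1319]
tcp_rot: [[0.824, -0.567, 0.004], [-0.567, -0.824, -0.005], [0.006, 0.002, -1.0]]
contact_force: [-0.5, -6.4, 3.9]
grip_width: 0.21
gripper_force: 26.8
```

```bash
python3 - <<'E'
from h import *
o=bot.observe();print(o['moment'])
E
```

```text
[-1.04334355  0.16970449  0.71164111]
```

Request:
shift_gripper --steps '[[[0,0,0],0.08,0],[[0,0,0],0.16,0],[[0,0,0],0.24,0],[[0,0,0],0.24,0]]'

```text
time: 19.45
tool_pos: [0.539, -0.1916, 0.1323]
tcp_rot: [[0.667, -0.745, 0.005], [-0.745, -0.667, -0.007], [0.009, 0.001, -1.0]]
contact_force: [2.2, -9.2, 3.0]
grip_width: 0.253
gripper_force: 47.6
```

```bash
python3 - <<'E'
from h import *
o=bot.observe();print(o['moment'])
E
```

```text
[-1.24648141 -0.44781111  1.64325888]
```

Request:
shift_gripper --steps '[[[0,0,0],0,0.6],[[0,0,0],0,0.6],[[0,0,0],0,0.6],[[0,0,0],0,0.6],[[0,0,-2],0,0.6],[[0,0,-4],0,0.6],[[-4,2.4,-4.8],0,0.6],[[-7.2,4.8,-4.8],0,0.6]]'

```text
time: 20.45
tool_pos: [0.4166, -0.1551, 0.2445]
tcp_rot: [[0.666, -0.746, 0.001], [-0.746, -0.666, -0.0], [0.001, -0.0, -1.0]]
contact_force: [-1.0, -0.4, 2.0]
grip_width: 0.6
gripper_force: 0.0
```

Request:
shift_gripper --steps '[[[0,0,0],0,0.6],[[0,0,0],0,0.6],[[0,0,0],0,0.6]]'

```text
time: 20.82
tool_pos: [0.4189, -0.1557, 0.2445]
tcp_rot: [[0.666, -0.746, 0.001], [-0.746, -0.666, -0.002], [0.002, 0.0, -1.0]]
contact_force: [0.6, -0.2, 0.2]
grip_width: 0.604
gripper_force: 0.0
```

Create cmp.py:
```python
from h import *
import cv2,sys
from k import *
s=sys.argv[1]
for n in C: cv2.imwrite(f"pics/{n}{s}.png",bot.capture(n)[:,:,::-1])
W["top"]=(365,195,50,50);W["side"]=(285,190,50,45)
for q in sys.argv[2:]+[s]:
  M={n:mask(n,cv2.imread(f"pics/{n}{q}.png"))[0] for n in C}
  r=fit(M,[(-.001,.001),(-.181,-.179),(.117,.120),(-1.57,1.57)]);print(q,r.x,r.fun,{n:(M[n].sum()/36,np.argwhere(M[n]).mean(0)/6) for n in M})
```

```bash
python3 cmp.py 5 0 4
```

```text
0 [ 3.41599933e-04 -1.79861654e-01  1.19240163e-01 -6.88829390e-01] -1.2358353493204508 {'top': (np.float64(134.91666666666666), array([28.05600165, 25.63286665])), 'side': (np.float64(239.38888888888889), array([24.69877002, 19.63092752]))}
4 [ 1.79821188e-04 -1.80695181e-01  1.18626823e-01 -1.84215353e-01] -1.3125684664921096 {'top': (np.float64(169.33333333333334), array([28.22140201, 25.77575459])), 'side': (np.float64(277.94444444444446), array([23.16098674, 20.23269372]))}
5 [ 6.33457609e-05 -1.80895921e-01  1.19352220e-01 -2.76301616e-01] -0.6688646307244415 {'top': (np.float64(18.02777777777778), array([19.07473035, 27.46944016])), 'side': (np.float64(278.1111111111111), array([23.18943934, 20.20195765]))}
```

Run:
```python
from h import *
import cv2
ims={s:cv2.imread(f"pics/side{s}.png") for s in"015"}
for s,i in ims.items():
    H=cv2.cvtColor(i[250:300,255:310],cv2.COLOR_BGR2HSV);m=((H[...,0]<12)&(H[...,1]>200)&(H[...,2]>150)).astype(np.uint8)
    print(s,"knob",m.sum(),np.argwhere(m).mean(0),cv2.minAreaRect(np.argwhere(m)[:,::-1].astype(np.float32))[2])
def sh(y0,y1,x0,x1,a,b,p="side"):
    f=lambda s:cv2.cvtColor(cv2.imread(f"pics/{p}{s}.png"),6)[y0:y1,x0:x1].astype(np.float32)
    return cv2.phaseCorrelate(f(a),f(b),cv2.createHanningWindow((x1-x0,y1-y0),5))
print("front foot",sh(250,285,320,352,0,5),"left",sh(280,305,270,300,1,5),"back",sh(240,270,238,262,0,5),"housing 0-4",sh(210,236,286,325,0,4),"top back foot",sh(165,195,315,350,0,4,"top"))
```

```text
0 knob 9 [23.44444444 25.11111111] 8.13010311126709
1 knob 4 [32.   24.25] 14.03624439239502
5 knob 3 [31.66666667 25.        ] 14.03624439239502
front foot ((-0.10967722194602203, -0.09057520171779387), 0.9510278283721871) left ((0.14328823808727797, 0.5907190183760758), 0.9476330973307292) back ((0.02740483730608112, 0.0549237801074387), 0.9278003719117907) housing 0-4 ((-0.14396841543833716, 0.36881011170132183), 0.9936488376723396) top back foot ((-0.16845741574337225, -0.3681089312119248), 0.8701223881156356)
```

In the tool's units: -0.03 m is -1.2, 0.03 m is 1.2.

Request:
shift_gripper --steps '[[[-3.2,1.2,-1.2],0,0.6],[[-3.2,1.2,-1.2],0,0.6],[[-3.2,1.2,-1.2],0,0.6],[[-3.2,1.2,-1.2],0,0.6]]'

```text
time: 21.42
tool_pos: [0.3421, -0.1151, 0.2745]
tcp_rot: [[0.667, -0.745, 0.002], [-0.745, -0.667, 0.004], [-0.001, -0.004, -1.0]]
contact_force: [0.7, 0.6, -0.4]
grip_width: 0.597
gripper_force: 0.0
```

Run:
```python
from h import *
import cv2
for n in C: cv2.imwrite(f"pics/{n}6.png",bot.capture(n)[:,:,::-1])
def sh(y0,y1,x0,x1,a,b,p="side"):
    f=lambda s:cv2.cvtColor(cv2.imread(f"pics/{p}{s}.png"),6)[y0:y1,x0:x1].astype(np.float32)
    return np.round(cv2.phaseCorrelate(f(a),f(b),cv2.createHanningWindow((x1-x0,y1-y0),5))[0],2)
R=dict(front=(250,285,320,352),left=(282,306,266,296),back=(240,270,238,262),hous=(213,236,290,325),knob=(262,290,262,298),ref=(300,330,260,330))
for a,b in("01","15","16","06"): print(a,b,{k:tuple(sh(*v,a,b)) for k,v in R.items()})
for s in "16":
    i=cv2.resize(cv2.imread(f"pics/side{s}.png")[260:290,262:300],None,fx=6,fy=6,interpolation=2)
    H=cv2.cvtColor(i,40);m=((H[...,0]<9)&(H[...,1]>190)).astype(np.uint8)
    c=max(cv2.findContours(m,0,2)[0],key=cv2.contourArea);p=c[:,0]
    l,r=p[p[:,0].argmin()],p[p[:,0].argmax()];print(s,cv2.minAreaRect(c))
    xs=np.arange(l[0]+20,r[0]-20,4);y=[np.argmax(m[:,x]) for x in xs];k=np.polyfit(xs,y,1);
    f=lambda x:(262+x/6,260+np.polyval(k,x)/6);d=atz("side",f(r[0]),.112)-atz("side",f(l[0]),.112);print(np.linalg.norm(d),np.arctan2(-d[1],-d[0]))
for s in "06":
    b,f=(108,300),(537,377)
```

```text
0 1 {'front': (np.float64(-0.08), np.float64(-0.11)), 'left': (np.float64(-0.06), np.float64(0.17)), 'back': (np.float64(0.1), np.float64(-0.05)), 'hous': (np.float64(0.08), np.float64(-0.03)), 'knob': (np.float64(0.49), np.float64(0.32)), 'ref': (np.float64(0.04), np.float64(0.02))}
1 5 {'front': (np.float64(-0.03), np.float64(0.09)), 'left': (np.float64(0.13), np.float64(-0.03)), 'back': (np.float64(-0.16), np.float64(0.18)), 'hous': (np.float64(-0.08), np.float64(-0.14)), 'knob': (np.float64(-0.08), np.float64(-0.04)), 'ref': (np.float64(-0.13), np.float64(-0.11))}
1 6 {'front': (np.float64(0.01), np.float64(0.02)), 'left': (np.float64(0.09), np.float64(-0.08)), 'back': (np.float64(-0.08), np.float64(0.15)), 'hous': (np.float64(0.03), np.float64(-0.2)), 'knob': (np.float64(-0.09), np.float64(-0.02)), 'ref': (np.float64(-0.05), np.float64(0.03))}
0 6 {'front': (np.float64(-0.14), np.float64(-0.09)), 'left': (np.float64(0.07), np.float64(0.19)), 'back': (np.float64(0.1), np.float64(-0.0)), 'hous': (np.float64(-0.05), np.float64(-0.03)), 'knob': (np.float64(0.06), np.float64(0.18)), 'ref': (np.float64(-0.14), np.float64(-0.03))}
1 ((106.5, 151.0), (1.0, 0.0), 180.0)Traceback (most recent call last):
  File "<stdin>", line 14, in <module>
    raise TypeError("expected non-empty vector for x")
TypeError: expected non-empty vector for x
```

Run:
```python
from h import *
for a,b in(((200,405),(305,425)),((197,415),(304,437)),((196,438),(304,461))):
    d=atz("side",S(*a),.105)-atz("side",S(*b),.105);print(np.linalg.norm(d),np.arctan2(d[1],d[0]))
```

```text
0.061829045375690686 -0.10422045460169362
0.06312504479634595 -0.12198435009202833
0.06331125275035052 -0.12864081269212582
```

Bar within about 0.03 rad of the stand's x (-0.097), the stand hasn't moved, and the key didn't move when pushed again: it is at its stop.

```bash
python3 -c "
from rig import bot
print(bot.sign_off())"
```

```text
the job is handed in; nothing more can be done
None
```

The job is handed in, but the sign-off gave no verdict: the left foot's knob is lined up with the stand's x to about 0.03 rad (well within the steady range), and the key stopped moving when I wound it again, so I take it as fully wound; I could not measure the foot forces.

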